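# Switch off the charger's socket on the desk dock

## Task

Switch off the socket that the cube-shaped charger is plugged into: press the raised near end of the rocker switch belonging to that socket fully down, gently, with the fingertips, and then withdraw. Leave the other two switches on, leave everything plugged in, and do not disturb the things lying round the dock.

Things in the scene. Friction and masses are not known exactly. Their poses are not given: they have to be found in the camera images.
- dock: White socket dock fixed to the worktop, 140 (x) by 200 (y) by 44 mm high. Origin: centre of its underside. Its x axis points away from the robot, y to the robot's left; turned by up to 0.4 rad. Three round sockets at dock x = +32, y = +60 (left), 0, -60 mm (right), each with something plugged in. In front of each (centre dock x = -35 mm, same y) is that socket's black rocker switch.
- charger: White cube-shaped plug-in charger, 48x48 mm, standing 43 mm above the dock's top, two dark slots on its top, no cord. It stands loose in one of the three sockets, differing each time. Origin: centre of its underside in the socket, 34 mm above the worktop; z up.
- timer: White round plug-in timer, 48 mm across, standing about 38 mm above the dock's top, a grey dial on top. In another socket, loose. Origin as the charger's.
- cover: Flat white round socket cover, 48 mm across, standing 7 mm above the dock's top. In the remaining socket, loose. Origin as the charger's.
- card_box: Carton of name cards, 97x61x34 mm, loose, on the right of the dock. Origin: centre of its underside.
- tape_roll: Roll of brown tape, 92 mm across, 48 mm high, loose, on the left of the dock. Origin: centre of its underside.
- eraser: Small eraser, 23x52x12 mm, loose, on the worktop in front of the dock. Origin: centre of its underside.
- socket_left (a point): Centre of the left socket's mouth, in the dock's top face (44 mm above the worktop).
- press_left (a point): Point on top of the left rocker, 16 mm from its pivot towards the near (dock -x) end, where a fingertip presses; moves with the rocker, about 56 mm above the worktop when on and 50 mm when off.
- rocker_left (a joint): Left rocker, 44 mm long (dock x), 24 mm wide, pivot at mid-length; a shallow V, both faces sloping up to the ends. -0.18 rad: on, near end raised to 58 mm above the worktop; +0.18: off, near end fully down, near face level at 50 mm, its end stop. Starts on, takes 2 to 4 N on the outer near half, stays where it is left.
- socket_middle (a point): Centre of the middle socket's mouth, in the dock's top face (44 mm above the worktop).
- press_middle (a point): Point on top of the middle rocker, 16 mm from its pivot towards the near (dock -x) end, where a fingertip presses; moves with the rocker, about 56 mm above the worktop when on and 50 mm when off.
- rocker_middle (a joint): Middle rocker, 44 mm long (dock x), 24 mm wide, pivot at mid-length; a shallow V, both faces sloping up to the ends. -0.18 rad: on, near end raised to 58 mm above the worktop; +0.18: off, near end fully down, near face level at 50 mm, its end stop. Starts on, takes 2 to 4 N on the outer near half, stays where it is left.
- socket_right (a point): Centre of the right socket's mouth, in the dock's top face (44 mm above the worktop).
- press_right (a point): Point on top of the right rocker, 16 mm from its pivot towards the near (dock -x) end, where a fingertip presses; moves with the rocker, about 56 mm above the worktop when on and 50 mm when off.
- rocker_right (a joint): Right rocker, 44 mm long (dock x), 24 mm wide, pivot at mid-length; a shallow V, both faces sloping up to the ends. -0.18 rad: on, near end raised to 58 mm above the worktop; +0.18: off, near end fully down, near face level at 50 mm, its end stop. Starts on, takes 2 to 4 N on the outer near half, stays where it is left.
There are look-alikes about, which are no part of the job. Leave any purple or red look-alike of the timer alone.

How it is judged:
By the outcome, as a careful person would: the job done as asked, in the order asked, and still so for the second after the job is handed in, with the robot touching nothing.
It also fails if it takes over 32 s, if anything falls off the work surface, if the arm or the gripper's body presses on something with over 40 N, if the wrist force passes 120 N, or if a joint passes its speed limit or range.

## Robot

A 6-joint arm with a two-finger parallel gripper is mounted at the origin on a cart in front of the work surface, level with it; the furniture and walls round the work are solid. World frame = base frame: x ahead of the robot, y to its left, z up, the work surface at z = 0. Lengths are in m, angles in rad, forces in N, time in s.
With the tool pointing down it reaches from about 0.25 to 0.725 m from the base axis. Payload 4 kg.
Tool frame: the origin (TCP) lies at the very end of the fingers, on their centre line; the grasp point (between the pads) lies 19 mm behind it; z points along the fingers, y is the line along which they close (so a half turn about z gives the same grasp; the last joint's range is limited). The gripper opens to 85 mm and grips with 20 to 120 N. Pads are 22 mm wide; open, the fingers measure 114 mm over their backs; the gripper's body (76 mm by 85 mm) begins 54 mm behind the grasp point. The pads swing forward as they close: fully open they stand 13 mm farther back than shut.
Start: joints at [1.17, 0.241, 0.005, 1.335, 0, 1.571], TCP at [0.195, 0.46, 0.198] pointing down, gripper open.
Joint ranges: [-2.72, 2.72], [-1.05, 1.87], [-1.09, 1.28], [-1.99, 2.15], [-1.42, 1.44], [-3.14, 3.14]. Speed limits (rad/s): [2.79, 2.79, 3.14, 3.14, 3.14, 3.14].

## Interface

Orientations are given as a unit quaternion [x, y, z, w].
In Python, from workcell import bot, vision, workorder, boxes_of gives the robot as it stands.
- The arm moves only by the tool send_rows, never from a script. Its argument "motion" is text: rows parted by semicolons, each of 5 numbers parted by spaces: the closure, from -1 (fully open) to 1 (shut), so that 0 is half open, then the shift along the tool's x, y, z in cm, then the turn about the tool's z in rad. In form: claw x y z twist; .... A call has 1 to 5 rows; each row is the pose to reach, as a shift and turn from the pose commanded when the call began, along the tool's axes at that moment; what a row does not reach only later rows make up. A row lasts 1/10 s, in which the tool goes at most 50 mm and 8.59 degrees, less where a joint would pass 70% of its speed; a pose out of reach is approached as far as the arm can. A call with a gripper value outside its range is refused whole. The fingers move at their own pace and stop on an object; the grip force is fixed at half the most. Time passes only in rows, so rows that repeat a pose let the fingers close. It gives the time, the measured TCP pose, the force, the opening and the grip force at its end, in the units of the state.
- bot.get_obs(): the state, without advancing time (a new reading comes with each control period).
- vision.camera(name): name is "side" or "top" or "wrist"; returns the picture (480x640x3 uint8, red, green, blue); there is no depth.
- vision.camera_model(name): a dict with "fov_y" (degrees; the focal length in pixels is half the picture's height over the tangent of half this angle, whatever the lens; pixels are square), "cx", "cy" (the principal point, pixels), "world_from_camera" (4x4, takes a point from camera to world coordinates); the wrist camera has in their place "hand_eye" (4x4, takes a point from camera to tool coordinates, whose origin is the TCP and whose axes are the flange's). Camera axes: x right, y down, z forward; pixel columns grow to the right and rows downward; lengths in m; the calibration is good to about 2 mm. A picture is of the moment at which its call begins: read the wrist's pose just before it. camera_model takes no time and is no camera call.
- workorder.job_done(): hands the job in; it is judged then, once.
Trained networks look in the newest picture that a camera, given by its name, has taken for a name from the list of things; names that differ only in an ending like _2 or _b are one class to them, and where a whole thing is asked for, a point or a joint stands for the part that bears it (a point fixed in the world has none). Each returns a list of dicts, best first, with "conf" (0 to 1); they miss things now and then, are a little off and sometimes report something else, mostly with a low value. They report only what shows in the picture. A call takes as long as a camera call. They do not tell look-alikes from the thing itself.
- boxes_of(camera, target): "rect" ([centre column, centre row, width, height] in pixels, round what is visible of it).
The state is a dict: "clock": time; "joint_pos": joint angles; "joint_vel": joint speeds; "tau": joint torques, N m; "eef_pos": TCP position; "tool_rot": TCP orientation; "ft_force": force on the tool from outside, world axes, zero at the start; "ft_torque": the same for the moment, N m; "grip_width": finger opening in m; "grasp_force": force on a finger pad.
Only numpy, scipy, OpenCV 4.12 (cv2) and the standard library are available. Lean on these libraries where they do the work, as an engineer would, in place of code of your own. Each camera call takes 0.05 s, during which the arm holds its last target. There are 200 camera calls.

## Working session

There is one attempt and no reset: what is moved stays moved. The work goes in short steps, Python scripts to look and compute and a tool call to move; the robot and the scene stay as the last step left them, time stands still between calls to the robot, and variables do not carry over. Pictures are saved under pics/ and viewed, at most 10 in all, crops included, and the job is handed in when it is done.

Besides the shell and the picture viewer there is one more tool, called after ">>>" by a JSON object that holds its "name" and its "arguments". send_rows: Moves the arm, as the interface text tells. Its arguments: {"type":"object","properties":{"motion":{"type":"string"}},"required":["motion"]}

```bash
mkdir -p pics
python3 - <<'E'
from workcell import bot, vision, boxes_of
import cv2
o=bot.get_obs();print(o['clock'],o['eef_pos'],o['tool_rot'],o['grip_width'])
for c in('top','side'):
    im=vision.camera(c);cv2.imwrite(f'pics/{c}.png',im[:,:,::-1])
    print(vision.camera_model(c))
    for t in('dock','charger','timer','cover','rocker_left','eraser'):
        print(c,t,[(([round(v) for v in d['rect']]),round(d['conf'],2)) for d in boxes_of(c,t)])
E
```

```text
0.0 [0.19481323 0.45973266 0.19751183] [ 1.99067649e-01  9.79985186e-01 -1.03143008e-03 -2.08335402e-04] 0.08541583205311011
{'fov_y': 52.25415858213007, 'cx': 321.9024591626964, 'cy': 243.18321167088178, 'world_from_camera': array([[ 2.68237310e-02, -9.93213069e-01,  1.13173701e-01,
         4.29564444e-01],
       [-9.99635319e-01, -2.70041884e-02, -6.15339001e-05,
         1.85155873e-02],
       [ 3.11728023e-03, -1.13130778e-01, -9.93575216e-01,
         9.17360314e-01],
       [ 0.00000000e+00,  0.00000000e+00,  0.00000000e+00,
         1.00000000e+00]])}
top dock [([318, 207, 128, 114], 0.94), ([354, 203, 26, 24], 0.2)]
top charger [([324, 186, 31, 38], 0.94)]
top timer [([297, 306, 23, 25], 0.84), ([293, 178, 25, 29], 0.63), ([345, 295, 31, 29], 0.62), ([176, 226, 30, 28], 0.58), ([353, 204, 27, 29], 0.26), ([316, 208, 128, 107], 0.2)]
top cover [([353, 204, 26, 24], 0.75), ([410, 250, 51, 64], 0.21)]
top rocker_left [([279, 214, 22, 34], 0.9), ([309, 225, 16, 27], 0.55), ([292, 177, 25, 27], 0.29)]
top eraser [([309, 226, 15, 26], 0.71)]
{'fov_y': 42.70884648972523, 'cx': 321.1987268495717, 'cy': 237.2423508922268, 'world_from_camera': array([[ 0.884566  , -0.23789511,  0.40118438,  0.08573611],
       [-0.46570053, -0.49807439,  0.73146765, -0.84266088],
       [ 0.02580709, -0.83386319, -0.55136755,  0.70327198],
       [ 0.        ,  0.        ,  0.        ,  1.        ]])}
side dock [([339, 247, 89, 79], 0.84)]
side charger [([355, 224, 26, 28], 0.92)]
side timer [([259, 211, 25, 23], 0.96), ([276, 279, 27, 33], 0.81), ([318, 231, 24, 7], 0.67), ([248, 258, 22, 30], 0.65), ([349, 208, 19, 21], 0.63), ([267, 191, 19, 21], 0.59)]
side cover [([360, 251, 19, 10], 0.61)]
side rocker_left [([316, 216, 25, 13], 0.51)]
side eraser [([281, 247, 20, 20], 0.51)]
```

View pics/top.png

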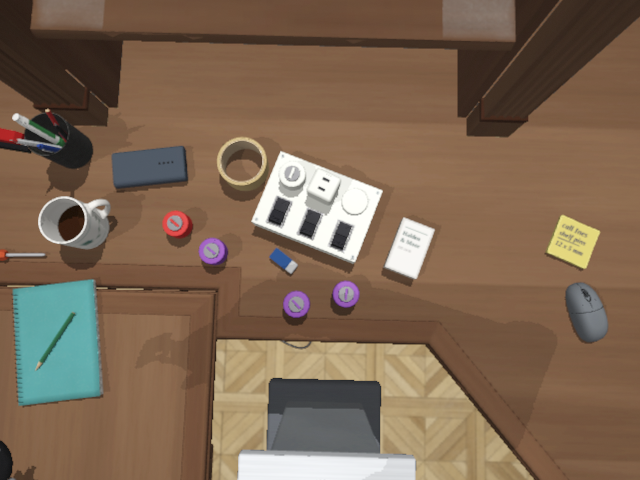

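View pics/side.png

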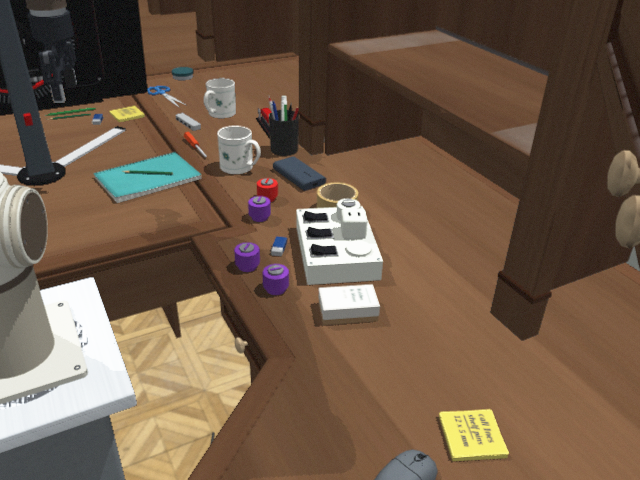

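The charger is the middle plug (top view 324,186), so the target is the middle rocker at about (310,223). The timer is on the left and the cover on the right. I'll measure the rockers next.

```bash
cat > h.py <<'E'
import numpy as np, cv2
from workcell import bot, vision
from scipy.spatial.transform import Rotation as R
def model(c):
    m=vision.camera_model(c); f=240/np.tan(np.radians(m['fov_y']/2))
    if 'world_from_camera' in m: T=m['world_from_camera']
    else:
        o=bot.get_obs();T=np.eye(4);T[:3,:3]=R.from_quat(o['tool_rot']).as_matrix();T[:3,3]=o['eef_pos'];T=T@m['hand_eye']
    return f,m['cx'],m['cy'],T
def proj(M,p):
    f,cx,cy,T=M; q=T[:3,:3].T@(np.array(p)-T[:3,3]); return np.array([cx+f*q[0]/q[2],cy+f*q[1]/q[2]])
def back(M,uv,z):
    f,cx,cy,T=M; d=T[:3,:3]@np.array([(uv[0]-cx)/f,(uv[1]-cy)/f,1]); return T[:3,3]+d*(z-T[2,3])/d[2]
def blobs(im,roi,amin,thr=45):
    x0,y0,x1,y1=roi; m=(im[y0:y1,x0:x1].max(2)<thr).astype(np.uint8)
    n,l,s,c=cv2.connectedComponentsWithStats(m)
    return [(s[i,4],c[i]+[x0,y0],cv2.minAreaRect(np.argwhere(l==i)[:,::-1].astype(np.float32)+[np.float32(x0),np.float32(y0)])) for i in range(1,n) if s[i,4]>amin]
E
python3 - <<'E'
from h import *
for c,roi in(('top',(255,185,365,260)),('side',(295,205,345,260))):
    im=cv2.imread(f'pics/{c}.png');M=model(c)
    print(c,'tcp',proj(M,bot.get_obs()['eef_pos']))
    for a,uv,r in blobs(im,roi,60): print(a,uv.round(1),r[1:],back(M,uv,.052).round(4))
    cv2.imwrite(f'pics/{c}_c.png',cv2.resize(im[150:270,240:400],None,fx=5,fy=5,interpolation=2))
E
```

```text
top tcp [  1.57841899 458.25923233]
side tcp [ 69.40796548 114.96322714]
133 [313.7 216.4] ((22.0, 8.0), 0.0) [0.5817 0.0957 0.052 ]
141 [317.4 232.6] ((9.0, 22.0), 90.0) [0.5605 0.0391 0.052 ]
162 [321.4 249.9] ((9.0, 24.0), 90.0) [ 0.54   -0.0168  0.052 ]
```

View pics/top_c.png

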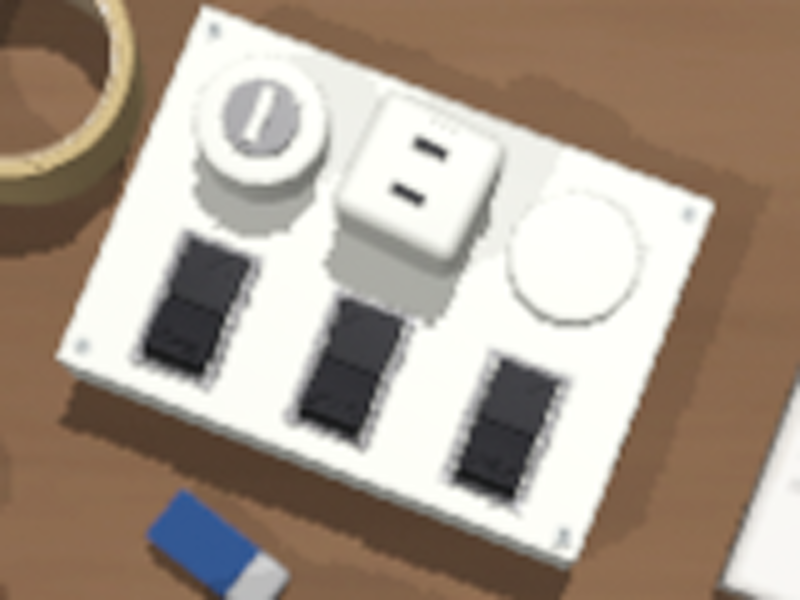

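Run:
```python
from h import *
M=model('top')
A=lambda u,v:np.array([240+(u+.5)/5-.5,150+(v+.5)/5-.5])
px=[A(*p) for p in((203,8),(713,205),(575,565),(60,360))]
P=np.array([back(M,p,.044)[:2] for p in px]); c=P.mean(0)
L=np.array([[.07,.1],[.07,-.1],[-.07,-.1],[-.07,.1]])
Rr,_=R.align_vectors(np.c_[P-c,[0]*4],np.c_[L,[0]*4]); yaw=Rr.as_rotvec()[2]
print('dock',c,yaw,'res',(P-c-(L@Rr.as_matrix()[:2,:2].T)).round(4).tolist())
for y in(.06,0,-.06):
    w=c+Rr.as_matrix()[:2,:2]@[-.035,y]; w2=c+Rr.as_matrix()[:2,:2]@[-.051,y];print(y,w,'press',w2)
print('seen rocker', back(M,A(352,370),.05), 'side .5605 .0391')
o=bot.get_obs();Rt=R.from_quat(o['tool_rot']).as_matrix();print(Rt.round(3))
```

```text
dock [0.59638911 0.02907535] -0.34859922011943156 res [[0.0005, 0.0004], [0.0003, 0.0002], [-0.0007, 0.0001], [0.0, -0.0006]]
0.06 [0.58398918 0.09742183] press [0.56895155 0.10288714]
0 [0.56349428 0.0410307 ] press [0.54845665 0.04649601]
-0.06 [ 0.54299939 -0.01536042] press [ 0.52796175 -0.00989512]
seen rocker [0.5630908  0.04073185 0.05      ] side .5605 .0391
[[-0.921  0.39   0.   ]
 [ 0.39   0.921  0.   ]
 [-0.     0.    -1.   ]]
```

>>> {"name": "send_rows", "arguments": {"motion": "1 -4.4 -2.2 0 0; 1 -8.8 -4.4 0 0; 1 -13.2 -6.6 0 -0.02; 1 -17.6 -8.8 0 -0.04; 1 -22 -11 0 -0.05"}}

```text
clock: 1.2
eef_pos: [0.3557, 0.2718, 0.1987]
tool_rot: [0.174, 0.985, 0.0, 0.0]
ft_force: [1.5, 0.7, -0.1]
grip_width: 0.012
grasp_force: 0.0
```

>>> {"name": "send_rows", "arguments": {"motion": "1 -4.4 -2.2 0 0; 1 -8.8 -4.4 0 0; 1 -13.2 -6.6 0 0; 1 -17.6 -8.8 0 0; 1 -22 -11 0 0"}}

```text
clock: 1.7
eef_pos: [0.5248, 0.0926, 0.1986]
tool_rot: [0.175, 0.985, 0.0, 0.0]
ft_force: [0.0, 0.6, 0.5]
grip_width: 0.0002
grasp_force: 0.0
```

```bash
cat > g.py <<'E'
from h import *
import sys
T=np.array([.547,.046])
o=bot.get_obs();Rt=R.from_quat(o['tool_rot']).as_matrix();p=o['eef_pos']
print(o['clock'],p,o['grip_width'],o['ft_force'],'toolx yaw',np.arctan2(Rt[1,0],Rt[0,0]),'to go cm',(Rt.T@np.r_[T-p[:2],0]*100).round(2))
M=model('wrist');im=vision.camera('wrist').copy()
for n,q in(('tcp',p),('press',[*T,.056])):
    u=proj(M,q);print(n,u);cv2.circle(im,tuple(int(v) for v in np.clip(u,-5000,5000)),4,(255,0,0),1)
cv2.imwrite(f'pics/{sys.argv[1]}.png',im[:,:,::-1])
E
python3 g.py w1
```

```text
1.7 [0.52476607 0.09261945 0.19861856] 0.0001563958451955751 [0.01898566 0.60561247 0.53543696] toolx yaw 2.7905481806134715 to go cm [-3.69 -3.61 -0.  ]
tcp [316.81075603 281.52342738]
press [271.53554799 253.62966336]
```

View pics/w1.png

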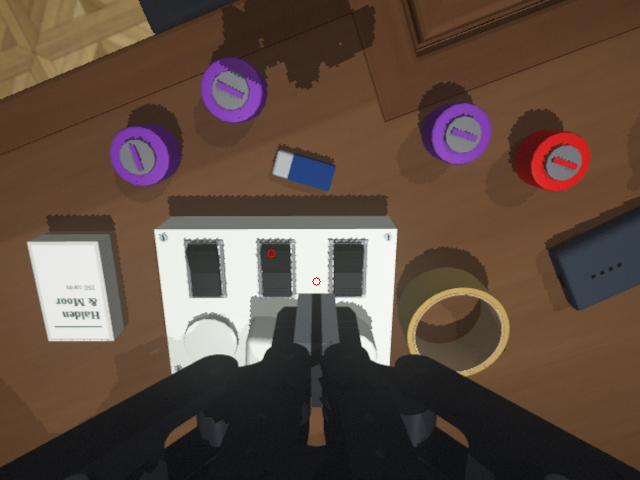

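>>> {"name": "send_rows", "arguments": {"motion": "1 -2 -2 0 0; 1 -3.6 -3.5 1 0; 1 -3.6 -3.5 4 0; 1 -3.6 -3.5 5 0; 1 -3.6 -3.5 5 0"}}

```text
clock: 2.25
eef_pos: [0.5434, 0.0492, 0.1465]
tool_rot: [0.174, 0.985, -0.001, -0.002]
ft_force: [0.5, 0.7, 1.2]
grip_width: -0.0002
grasp_force: 0.0
```

>>> {"name": "send_rows", "arguments": {"motion": "1 0 0 0 0; 1 0 0 0 0"}}

```text
clock: 2.45
eef_pos: [0.5461, 0.0498, 0.1499]
tool_rot: [0.174, 0.985, 0.0, 0.001]
ft_force: [-0.5, 0.8, 0.7]
grip_width: 0.0
grasp_force: 0.0
```

```bash
python3 g.py w2
```

```text
2.45 [0.54610351 0.04979735 0.14987281] 2.2209416260052127e-05 [-0.5454989   0.76210333  0.69085134] toolx yaw 2.791799673734282 to go cm [-0.21 -0.33  0.  ]
tcp [316.81026667 281.52415368]
press [311.47555575 228.71518453]
```

View pics/w2.png

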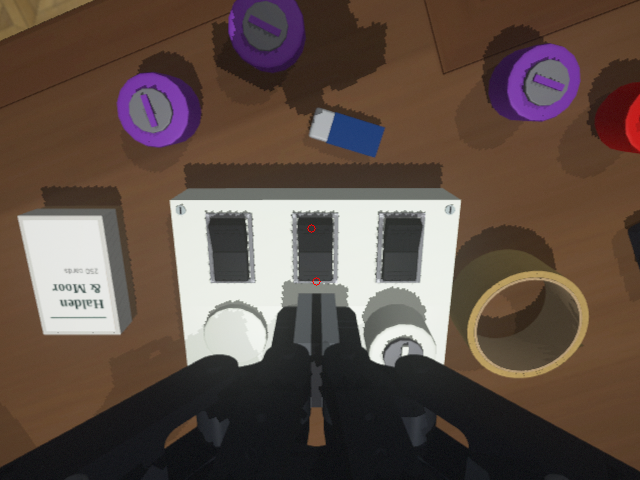

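Run:
```python
from h import *
m=vision.camera_model('wrist');f,cx,cy,T=model('wrist');H=m['hand_eye'];print(H.round(3),f,cx,cy)
for x in(-.011,0,.011):
  for z in(0,-.005,-.01,-.015,-.02): print(x,z,proj((f,cx,cy,H),[x,0,z]).round(0),proj((f,cx,cy,H),[x,.0145,z]).round(0))
for uv in((315,223),(315,214),(315,249),(315,283)): print(uv,back((f,cx,cy,T),uv,.054 if uv[1]<240 else .047))
```

```text
[[ 0.    -0.956 -0.294  0.075]
 [ 1.    -0.     0.001 -0.   ]
 [-0.001 -0.294  0.956 -0.175]
 [ 0.     0.     0.     1.   ]] 417.1430348019468 316.05638580083433 236.72409238934796
-0.011 0 [317. 303.] [348. 303.]
-0.011 -0.005 [317. 308.] [349. 308.]
-0.011 -0.01 [317. 314.] [350. 314.]
-0.011 -0.015 [317. 319.] [351. 319.]
-0.011 -0.02 [317. 325.] [352. 325.]
0 0 [317. 282.] [349. 282.]
0 -0.005 [317. 286.] [350. 286.]
0 -0.01 [317. 291.] [350. 291.]
0 -0.015 [317. 296.] [351. 296.]
0 -0.02 [317. 301.] [352. 301.]
0.011 0 [317. 259.] [349. 259.]
0.011 -0.005 [317. 263.] [350. 263.]
0.011 -0.01 [317. 267.] [351. 267.]
0.011 -0.015 [317. 271.] [352. 271.]
0.011 -0.02 [317. 276.] [353. 276.]
(315, 223) [0.54463934 0.04935283 0.054     ]
(315, 214) [0.5387767  0.05149559 0.054     ]
(315, 249) [0.56427334 0.0421717  0.047     ]
(315, 283) [0.58866762 0.03325573 0.047     ]
```

Run:
```python
import cv2
im=cv2.imread('pics/w2.png')[195:355,230:430];cv2.imwrite('pics/w2c.png',cv2.resize(im,None,fx=3.7,fy=3.7,interpolation=2))
```

```text
(no output)
```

View pics/w2c.png

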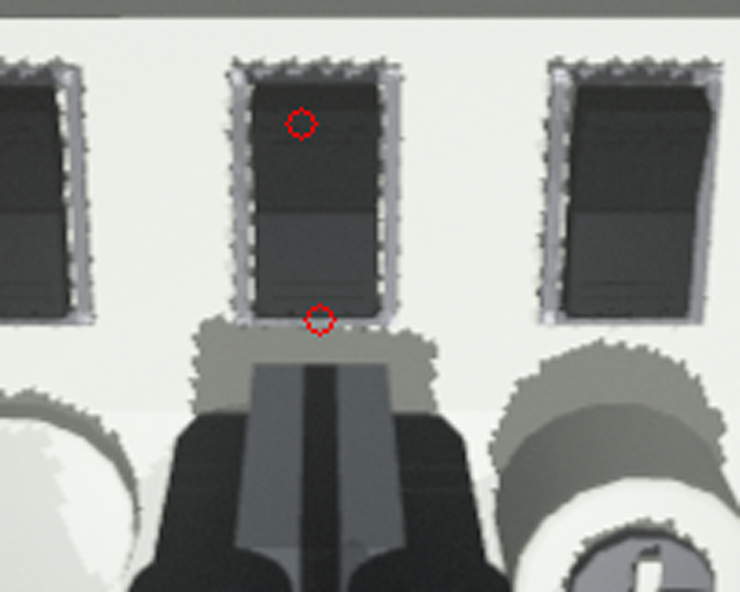

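The middle rocker shows at (315,249), which agrees with the top-camera estimate. The fingertip edge sits lower than expected, at row 293. I'll check the real tip against the TCP in the side view.

Run:
```python
from h import *
o=bot.get_obs();Rt=R.from_quat(o['tool_rot']).as_matrix()
out=[]
for c in('side','top'):
    im=vision.camera(c);M=model(c);u=proj(M,o['eef_pos']);x0,y0=(u-[25,35]).astype(int)
    x0=max(x0,0);y0=max(y0,0)
    k=8;cr=cv2.resize(im[y0:y0+70,x0:x0+50],None,fx=k,fy=k,interpolation=2)
    for d,col in(((0,0,0),(255,0,0)),((.011,0,0),(0,255,0)),((-.011,0,0),(0,0,255))):
        q=(proj(M,o['eef_pos']+Rt@np.array(d))-[x0,y0]+.5)*k-.5;cv2.circle(cr,tuple(q.astype(int).tolist()),3,col,-1)
    out.append(cr)
cv2.imwrite('pics/st.png',np.hstack(out)[:,:,::-1])
```

```text
(no output)
```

View pics/st.png

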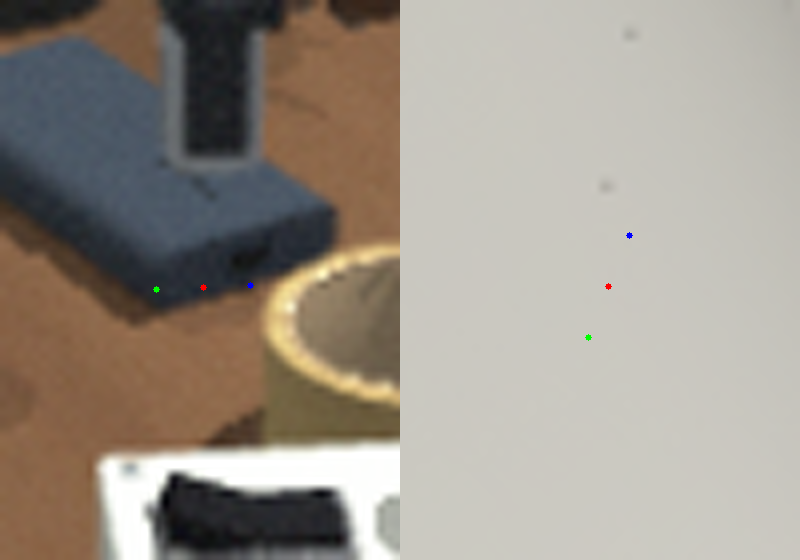

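The side view shows the closed fingertips at crop (213,168), well above the nominal TCP (203,287). That puts them about 34 mm short, and the wrist view agrees. I won't trust the nominal tip, so I'll descend by force.

>>> {"name": "send_rows", "arguments": {"motion": "1 -0.1 -0.15 3 0; 1 -0.1 -0.15 6 0; 1 -0.1 -0.15 7.5 0; 1 -0.1 -0.15 7.5 0; 1 -0.1 -0.15 7.5 0"}}

```text
clock: 3.1
eef_pos: [0.5462, 0.0475, 0.0741]
tool_rot: [0.174, 0.985, 0.0, 0.0]
ft_force: [0.5, 0.1, 0.5]
grip_width: 0.0
grasp_force: 0.0
```

>>> {"name": "send_rows", "arguments": {"motion": "1 0 0 0.4 0; 1 0 0 0.8 0; 1 0 0 1 0; 1 0 0 1.2 0; 1 0 0 1.2 0"}}

```text
clock: 3.6
eef_pos: [0.5455, 0.0474, 0.0612]
tool_rot: [0.174, 0.985, -0.0, -0.0]
ft_force: [-0.2, -0.0, 0.4]
grip_width: -0.0001
grasp_force: 0.0
```

>>> {"name": "send_rows", "arguments": {"motion": "1 0 0 0.2 0; 1 0 0 0.4 0; 1 0 0 0.5 0; 1 0 0 0.5 0"}}

```text
clock: 4.0
eef_pos: [0.5455, 0.0473, 0.0562]
tool_rot: [0.174, 0.985, -0.0, -0.0]
ft_force: [1.0, 0.6, -0.5]
grip_width: 0.0001
grasp_force: 0.0
```

Run:
```python
from h import *
o=bot.get_obs();Rt=R.from_quat(o['tool_rot']).as_matrix();print(o['eef_pos'],o['ft_force'])
M=model('side');u=proj(M,o['eef_pos']);x0,y0=(u-[40,40]).astype(int);k=7
a=cv2.resize(vision.camera('side')[y0:y0+80,x0:x0+80],None,fx=k,fy=k,interpolation=2);a=a[:,:390]
q=(u-[x0,y0]+.5)*k;cv2.circle(a,tuple(q.astype(int).tolist()),3,(255,0,0),-1)
b=cv2.resize(vision.camera('wrist')[160:360,220:360],None,fx=2.8,fy=2.8)
cv2.imwrite('pics/p2.png',np.hstack([a,b])[:,:,::-1])
```

```text
[0.54552089 0.04734997 0.05615391] [ 1.00646584  0.55269127 -0.4676917 ]
```

View pics/p2.png

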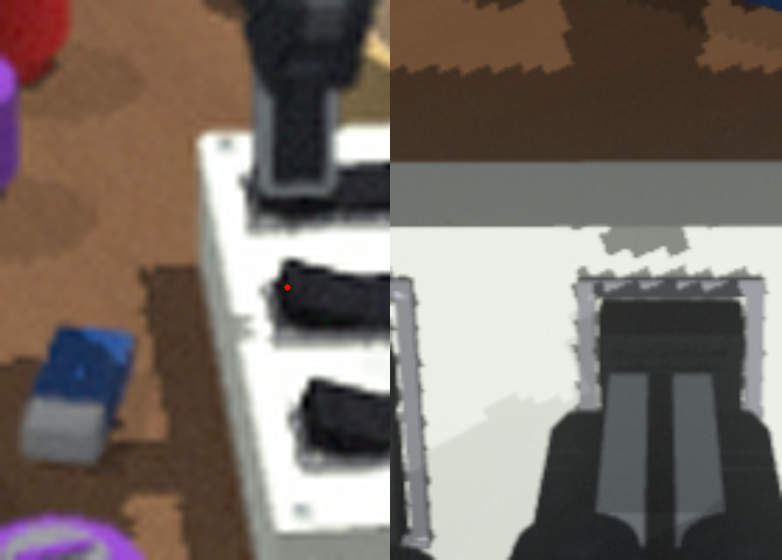

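>>> {"name": "send_rows", "arguments": {"motion": "1 0 0 0.7 0; 1 0 0 1.4 0; 1 0 0 2 0; 1 0 0 2.3 0; 1 0 0 2.3 0"}}

```text
clock: 4.6
eef_pos: [0.545, 0.0473, 0.0325]
tool_rot: [0.174, 0.985, -0.0, -0.001]
ft_force: [-0.4, -0.2, 0.5]
grip_width: -0.0001
grasp_force: 0.0
```

>>> {"name": "send_rows", "arguments": {"motion": "1 0 0 0.15 0; 1 0 0 0.3 0; 1 0 0 0.3 0"}}

```text
clock: 4.9
eef_pos: [0.5457, 0.0474, 0.0304]
tool_rot: [0.175, 0.985, 0.0, -0.0]
ft_force: [-0.5, 0.1, 0.6]
grip_width: -0.0002
grasp_force: 0.0
```

>>> {"name": "send_rows", "arguments": {"motion": "1 0 0 0.15 0; 1 0 0 0.3 0; 1 0 0 0.3 0"}}

```text
clock: 5.2
eef_pos: [0.5455, 0.0474, 0.0272]
tool_rot: [0.174, 0.985, -0.0, -0.0]
ft_force: [-0.9, -0.7, 0.1]
grip_width: -0.0002
grasp_force: 0.0
```

>>> {"name": "send_rows", "arguments": {"motion": "1 0 0 0.15 0; 1 0 0 0.25 0; 1 0 0 0.25 0"}}

```text
clock: 5.5
eef_pos: [0.5456, 0.0473, 0.0247]
tool_rot: [0.175, 0.985, -0.0, -0.0]
ft_force: [-0.3, 0.2, 0.8]
grip_width: -0.0002
grasp_force: 0.0
```

>>> {"name": "send_rows", "arguments": {"motion": "1 0 0 0.15 0; 1 0 0 0.25 0; 1 0 0 0.25 0"}}

```text
clock: 5.8
eef_pos: [0.5452, 0.0476, 0.0224]
tool_rot: [0.174, 0.985, 0.0, -0.0]
ft_force: [-1.9, 0.2, 1.8]
grip_width: -0.0004
grasp_force: 1.2
```

>>> {"name": "send_rows", "arguments": {"motion": "1 0 0 0.1 0; 1 0 0 0.2 0; 1 0 0 0.2 0"}}

```text
clock: 6.1
eef_pos: [0.5457, 0.0474, 0.0203]
tool_rot: [0.174, 0.985, 0.0, -0.0]
ft_force: [-1.9, 0.4, 2.3]
grip_width: 0.0002
grasp_force: 1.1
```

Contact came at about z = 0.023, so I'm pressing on toward the end stop.

>>> {"name": "send_rows", "arguments": {"motion": "1 0 0 0.1 0; 1 0 0 0.2 0; 1 0 0 0.2 0"}}

```text
clock: 6.4
eef_pos: [0.5458, 0.0474, 0.0182]
tool_rot: [0.174, 0.985, -0.0, 0.0]
ft_force: [-1.4, 1.5, 2.0]
grip_width: 0.0003
grasp_force: 0.6
```

>>> {"name": "send_rows", "arguments": {"motion": "1 0 0 0.1 0; 1 0 0 0.15 0; 1 0 0 0.15 0"}}

```text
clock: 6.7
eef_pos: [0.5458, 0.0474, 0.0171]
tool_rot: [0.174, 0.985, 0.0, 0.0]
ft_force: [-2.2, 0.4, 3.9]
grip_width: -0.0
grasp_force: 2.1
```

>>> {"name": "send_rows", "arguments": {"motion": "1 0 0 0.1 0; 1 0 0 0.1 0"}}

```text
clock: 6.9
eef_pos: [0.5459, 0.0474, 0.017]
tool_rot: [0.175, 0.985, 0.0, 0.0]
ft_force: [-4.1, 0.8, 9.0]
grip_width: -0.0001
grasp_force: 4.9
```

>>> {"name": "send_rows", "arguments": {"motion": "1 0 0 0.05 0; 1 0 0 0.05 0"}}

```text
clock: 7.1
eef_pos: [0.5458, 0.0474, 0.0169]
tool_rot: [0.174, 0.985, 0.0, 0.0]
ft_force: [-5.4, 0.4, 12.8]
grip_width: 0.0003
grasp_force: 6.3
```

>>> {"name": "send_rows", "arguments": {"motion": "1 0 0 -0.5 0; 1 0 0 -2 0; 1 0 0 -6 0; 1 0 0 -10 0; 1 0 0 -13 0"}}

```text
clock: 7.6
eef_pos: [0.5469, 0.0471, 0.1476]
tool_rot: [0.175, 0.985, 0.0, 0.001]
ft_force: [0.2, 0.4, 0.1]
grip_width: -0.0001
grasp_force: 0.0
```

>>> {"name": "send_rows", "arguments": {"motion": "1 2 2 0 0; 1 6 5 0 0; 1 10 8 0 0; 1 12 10 0 0; 1 12 10 0 0"}}

```text
clock: 8.1
eef_pos: [0.4662, 0.1852, 0.1454]
tool_rot: [0.172, 0.985, 0.0, 0.0]
ft_force: [0.1, -0.5, -0.2]
grip_width: 0.0003
grasp_force: 0.0
```

Run:
```python
from h import *
o=bot.get_obs();print(o['clock'],o['eef_pos'],o['ft_force'])
a=cv2.resize(vision.camera('side')[190:290,290:390],None,fx=4,fy=4,interpolation=2)
b=cv2.resize(vision.camera('top')[150:270,240:360],(400,400),interpolation=2)
cv2.imwrite('pics/f.png',np.hstack([a,b])[:,:,::-1])
```

```text
8.1 [0.4661693  0.18523668 0.14535667] [ 0.0536107  -0.46376895 -0.22284405]
```

View pics/f.png

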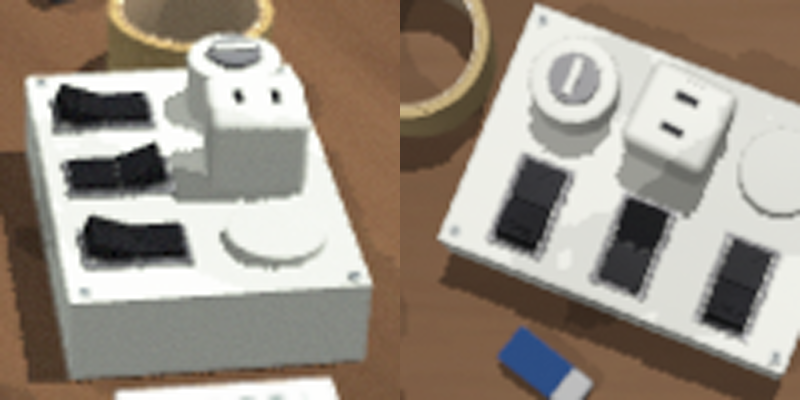

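The middle rocker is now near end down with its far end up (side crop 115,165). The other two are still on, the plugs are seated, and the gripper is clear.

```bash
python3 -c "
from workcell import workorder
print(workorder.job_done())"
```

```text
the job is handed in; nothing more can be done
None
```

The cube charger's socket (the middle one) is switched off: its rocker was pressed to the end stop at about 13 N. The other two switches are still on, nothing was unplugged or disturbed, and the job was handed in at about 8 s.

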